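# Put the test weights back in their case

## Task

Put the four knob-topped steel weights back into the wooden weight case, each fully down in the well that was bored to fit it, and keep them upright all the way. The hooked weight and the slotted disc belong to another set: leave them where they are.

Things in the scene. Friction and masses are not known exactly. Their poses are not given: they have to be found in the camera images.
- weight_large: Plain steel test weight, an upright round body with a narrower round knob on a neck on top, the largest: body 38 mm across and 52 mm high, knob 24 mm across from 58 to 70 mm up, total height 70 mm, about 500 g. Stands loose on the bench at the start. Origin: centre of its underside; z axis up along the weight. Not listed: a block heater 140 mm high stands behind the case, a photometer 145 mm high to the right of the weights.
- weight_medium: Plain steel test weight, an upright round body with a narrower round knob on a neck on top, the second largest: body 29 mm across and 34 mm high, knob 19 mm across from 40 to 50 mm up, total height 50 mm, about 200 g. Stands loose on the bench at the start. Origin: centre of its underside; z axis up along the weight.
- weight_small: Plain steel test weight, an upright round body with a narrower round knob on a neck on top, the third: body 22.5 mm across and 28 mm high, knob 16 mm across from 33 to 42 mm up, total height 42 mm, about 100 g. Stands loose on the bench at the start. Origin: centre of its underside; z axis up along the weight.
- weight_tiny: Plain steel test weight, an upright round body with a narrower round knob on a neck on top, the smallest: body 16 mm across and 26 mm high, knob 13 mm across from 30 to 38 mm up, total height 38 mm, about 50 g. Stands loose on the bench at the start. Origin: centre of its underside; z axis up along the weight.
- weight_hooked: Look-alike: plain steel cylinder 29 mm across and 37 mm high with an open wire hook instead of a knob on top, total height 68 mm, 200 g; it belongs to another set. Loose, upright. Origin: centre of its underside; z up.
- weight_slotted: Look-alike: flat plain steel disc 44 mm across and 16 mm thick with a slot 7 mm wide cut from the rim to the middle, 170 g; it belongs to another set. Loose, lying flat. Origin: centre of its underside; z up.
- block_large: Light-wood block 64 mm square, 26 mm high, with a round blind well in the middle of its top, 44 mm across, 20 mm deep, mouth chamfered 5 mm at 45 degrees: for the weight with the 38 mm body. One of four blocks (in changing order) that fill a fixed brown tray two by two, tray walls 8 mm thick, 30 mm high. Fixed. Origin: centre of its underside, 6 mm above the bench; z up; x, y along its sides.
- block_medium: Light-wood block 64 mm square, 26 mm high, with a round blind well in the middle of its top, 35 mm across, 16 mm deep, mouth chamfered 5 mm at 45 degrees: for the weight with the 29 mm body. One of four blocks (in changing order) that fill a fixed brown tray two by two, tray walls 8 mm thick, 30 mm high. Fixed. Origin: centre of its underside, 6 mm above the bench; z up; x, y along its sides.
- block_small: Light-wood block 64 mm square, 26 mm high, with a round blind well in the middle of its top, 28 mm across, 13 mm deep, mouth chamfered 5 mm at 45 degrees: for the weight with the 22.5 mm body. One of four blocks (in changing order) that fill a fixed brown tray two by two, tray walls 8 mm thick, 30 mm high. Fixed. Origin: centre of its underside, 6 mm above the bench; z up; x, y along its sides.
- block_tiny: Light-wood block 64 mm square, 26 mm high, with a round blind well in the middle of its top, 21 mm across, 11 mm deep, mouth chamfered 5 mm at 45 degrees: for the weight with the 16 mm body. One of four blocks (in changing order) that fill a fixed brown tray two by two, tray walls 8 mm thick, 30 mm high. Fixed. Origin: centre of its underside, 6 mm above the bench; z up; x, y along its sides.

How it is judged:
At the end, for the whole second after the job is handed in: Each of the four knob weights stands upright (within about 7 degrees) on the floor of its own well (centred within 8 mm, height within 4 mm), at rest; the hooked weight and the slotted disc are upright, at rest and within 30 mm of where they started (horizontal distance between weight_large and block_large below 0.008 m and z of weight_large in the frame of block_large between 0.002 and 0.01 m and angle between each of weight_large, weight_medium, weight_small, weight_tiny's own z axis and vertical below 0.12 rad and linear speed of each of weight_large, weight_medium, weight_small, weight_tiny, weight_hooked, weight_slotted below 0.01 m/s and horizontal distance between weight_medium and block_medium below 0.008 m and z of weight_medium in the frame of block_medium between 0.006 and 0.014 m and horizontal distance between weight_small and block_small below 0.008 m and z of weight_small in the frame of block_small between 0.009 and 0.017 m and horizontal distance between weight_tiny and block_tiny below 0.008 m and z of weight_tiny in the frame of block_tiny between 0.011 and 0.019 m and distance of each of weight_hooked, weight_slotted from where it was at the start of the episode below 0.03 m and angle between each of weight_hooked, weight_slotted's own z axis and vertical below 0.15 rad); the robot touches nothing.
It fails at once if a weight is knocked over or carried lying down (tipped more than 45 degrees) (angle between any of weight_large, weight_medium, weight_small, weight_tiny, weight_hooked, weight_slotted's own z axis and vertical above 0.785 rad).
It fails at once if the hooked weight or the slotted disc is moved more than 30 mm from its place (distance of any of weight_hooked, weight_slotted from where it was at the start of the episode above 0.03 m).
It also fails if it takes over 88 s, if anything falls off the work surface, if the arm or the gripper's body presses on something with over 40 N, if the wrist force passes 120 N, or if a joint passes its speed limit or range.

## Robot

A 7-joint arm with a two-finger parallel gripper is mounted at the origin on a cart in front of the work surface, level with it; the furniture and walls round the work are solid. World frame = base frame: x ahead of the robot, y to its left, z up, the work surface at z = 0. Lengths are in m, angles in rad, forces in N, time in s.
With the tool pointing down it reaches from about 0.4 to 0.85 m from the base axis. Payload 10.4 kg.
Tool frame: the origin (TCP) lies at the very end of the fingers, on their centre line; the grasp point (between the pads) lies 19 mm behind it; x points along the fingers, z is the direction in which the jaws open and shut, and the axes are right-handed (so a half turn about x gives the same grasp; the last joint's range is limited). The gripper opens to 85 mm and grips with 20 to 120 N. Pads are 22 mm wide; open, the fingers measure 114 mm over their backs; the gripper's body (76 mm by 85 mm) begins 54 mm behind the grasp point. The pads swing forward as they close: fully open they stand 13 mm farther back than shut.
Start: joints at [-1.285, 0.332, -0.065, 1.46, 0.022, 1.35, -0.088], TCP at [0.19, 0.595, 0.231] pointing down, gripper open.
Joint ranges: [-2.6, 2.6], [-0.5, 2.12], [-1.47, 1.34], [0.16, 2.42], [-1.27, 4.41], [0.06, 2.06], [-2.6, 2.6]. Speed limits (rad/s): [2.22, 2.22, 2.79, 2.79, 3.14, 3.14, 3.14].

## Interface

Orientations are given as a unit quaternion [x, y, z, w].
In Python, from workcell import telemetry, viewer, manip, spot_in, mark_of gives the robot as it stands. The module is installed in compiled form; this text tells all that it offers.
- The arm moves only by the shell command python3 -m crank 'ROWS' [FORCE]. ROWS is JSON, a list of rows, each a list of 3 entries, a list of its own where there are three numbers: the closure, from 0 (fully open) to 1 (shut), then the shift along the world's x, y, z in cm, then the turn, a rotation vector about the world's x, y, z in rad. A call has 1 to 12 rows; each row shifts and turns the commanded pose from where the row before left it; what a row does not reach is not made up. A row lasts 1/12 s, in which the tool goes at most 41.7 mm and 7.16 degrees, less where a joint would pass 70% of its speed; a pose out of reach is approached as far as the arm can. A call with a gripper value outside its range is refused whole. The fingers move at their own pace and stop on an object; FORCE is the grip in N (left out, the last holds). Time passes only in rows, so rows that do not move let the fingers close. It gives the time, the measured TCP pose, the force and the opening at its end, in the units of the state.
- telemetry.get_obs(): the state, without advancing time (a new reading comes with each control period).
- viewer.camera(name): name is "scene" or "top" or "wrist"; returns a dict with "frame" (420x560x3 uint8, red, green, blue), "intrinsics" (3x3 intrinsics, pixels), "cam_to_world" (4x4, takes a point from camera to world coordinates). Camera axes: x right, y up, looking along -z (the intrinsics and any distortion apply to the point x, -y, -z); pixel columns grow to the right and rows downward; lengths in m; the calibration is good to about 2 mm. A picture is of the moment at which its call begins. There is no depth.
- manip.hand_in(): hands the job in, once; it reports no verdict.
Trained networks look in a picture, given as the dict that the camera call returned (one of the last four; its "shot" number tells which), for a name from the list of things; names that differ only in an ending like _2 or _b are one class to them, and where a whole thing is asked for, a point or a joint stands for the part that bears it (a point fixed in the world has none). Each returns a list of dicts, best first, with "conf" (0 to 1); they miss things now and then, are a little off and sometimes report something else, mostly with a low value. They report only what shows in the picture. A call takes as long as a camera call.
- spot_in(thing, picture): "location" ([x, y, z] in m, in the coordinates of the camera as it stood for that picture, good to about 4 mm: the middle of the surface that is visible of it).
- mark_of(thing, picture): "location" ([x, y, z] in m, in the coordinates of the camera as it stood for that picture, good to about 4 mm: a listed point, or the origin of a listed thing).
The state is a dict: "clock": time; "joint_pos": joint angles; "joint_velocities": joint speeds; "tau": joint torques, N m; "position": TCP position; "ee_rot": TCP orientation; "ft_force": force on the tool from outside, world axes, zero at the start; "torque": the same for the moment, N m; "grip_width": opening from 0.0 (shut) to 1.0 (fully open).
Only numpy, scipy, OpenCV 4.12 (cv2) and the standard library are available. Lean on these libraries where they do the work, as an engineer would, in place of code of your own. Each camera call takes 0.05 s, during which the arm holds its last target. There are 200 camera calls.

## Working session

There is one attempt and no reset: what is moved stays moved. The work goes in short steps, Python scripts to look and compute and a shell command to move; the robot and the scene stay as the last step left them, time stands still between calls to the robot, and variables do not carry over. Pictures are saved under pics/ and viewed, about 12 in all and at most 16, crops included, and the job is handed in when it is done.

```bash
mkdir -p pics; cat > h.py <<'E'
import numpy as np, cv2
from workcell import telemetry, viewer, manip, spot_in, mark_of
def w(p,d):
    return (d["cam_to_world"]@np.r_[p,1])[:3]
def pix(P,d):
    c=np.linalg.inv(d["cam_to_world"])@np.r_[P,1]; q=d["intrinsics"]@np.array([c[0],-c[1],-c[2]]); return q[:2]/q[2]
def ray(u,v,z,d):
    r=np.linalg.inv(d["intrinsics"])@np.array([u,v,1.]); M=d["cam_to_world"]
    r=M[:3,:3]@np.array([r[0],-r[1],-r[2]]); o=M[:3,3]; return o+r*(z-o[2])/r[2]
def save(d,n): cv2.imwrite("pics/"+n,cv2.cvtColor(d["frame"],cv2.COLOR_RGB2BGR))
W=["weight_large","weight_medium","weight_small","weight_tiny","weight_hooked","weight_slotted","block_large","block_medium","block_small","block_tiny"]
E
python3 - <<'E'
from h import *
np.set_printoptions(precision=4,suppress=True)
s=telemetry.get_obs(); print(s["clock"],s["position"],s["ee_rot"],s["grip_width"])
im=[]
for c in ["top","scene"]:
    d=viewer.camera(c); im.append(d["frame"]); print(c,d["cam_to_world"],d["intrinsics"],[k for k in d])
    save(d,c+"0.png")
    for n in W:
        print(n,[(np.round(w(r["location"],d),3).tolist(),round(r["conf"],2)) for r in mark_of(n,d)[:2]])
E
```

```text
0.0 [0.1898 0.5951 0.2305] [-0.4175  0.5713  0.4169  0.5705] 0.9991884501761555
top [[-0.0195  0.9965 -0.0809  0.3818]
 [-0.9998 -0.0193  0.0022  0.1526]
 [ 0.0006  0.0809  0.9967  1.0652]
 [ 0.      0.      0.      1.    ]] [[483.1116   0.     283.9323]
 [  0.     483.1116 212.1372]
 [  0.       0.       1.    ]] ['frame', 'intrinsics', 'cam_to_world', 'shot']
weight_large [([0.634, 0.053, -0.002], 0.61)]
weight_medium [([0.498, -0.055, -0.0], 0.72)]
weight_small [([0.459, 0.031, -0.004], 0.62)]
weight_tiny [([0.511, 0.115, -0.002], 0.39)]
weight_hooked [([0.431, 0.102, -0.001], 0.43)]
weight_slotted [([0.557, 0.038, -0.003], 0.5)]
block_large [([0.397, 0.257, 0.003], 0.56)]
block_medium [([0.361, 0.305, -0.0], 0.58)]
block_small [([0.348, 0.22, 0.007], 0.83), ([0.558, 0.036, -0.0], 0.26)]
block_tiny [([0.307, 0.268, 0.003], 0.94), ([0.358, 0.306, 0.003], 0.36)]
scene [[ 0.1909 -0.8353  0.5155  0.9137]
 [ 0.9815  0.1703 -0.0875  0.0717]
 [-0.0147  0.5227  0.8524  0.7857]
 [ 0.      0.      0.      1.    ]] [[488.6636   0.     281.5257]
 [  0.     488.6636 203.1722]
 [  0.       0.       1.    ]] ['frame', 'intrinsics', 'cam_to_world', 'shot']
weight_large [([0.641, 0.053, -0.001], 0.97)]
weight_medium [([0.495, -0.053, 0.004], 0.57), ([0.358, 0.309, 0.004], 0.5)]
weight_small [([0.464, 0.032, -0.001], 0.52)]
weight_tiny [([0.51, 0.115, 0.004], 0.47)]
weight_hooked [([0.428, 0.099, -0.0], 0.82)]
weight_slotted [([0.399, 0.257, 0.01], 0.66), ([0.557, 0.042, 0.001], 0.63)]
block_large [([0.397, 0.256, 0.011], 0.85)]
block_medium [([0.357, 0.308, 0.004], 0.56)]
block_small [([0.351, 0.215, 0.006], 0.72), ([0.463, 0.033, 0.003], 0.22)]
block_tiny [([0.313, 0.267, 0.003], 0.8)]
```

View pics/top0.png

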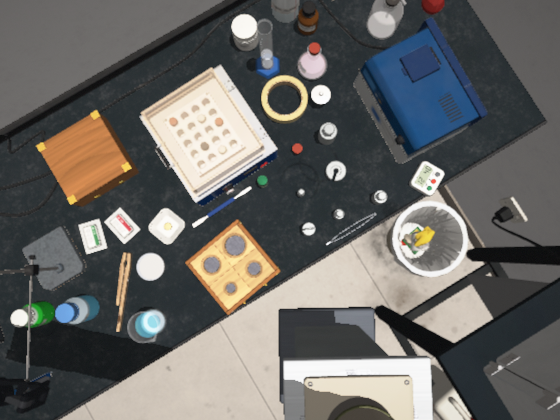

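View pics/scene0.png

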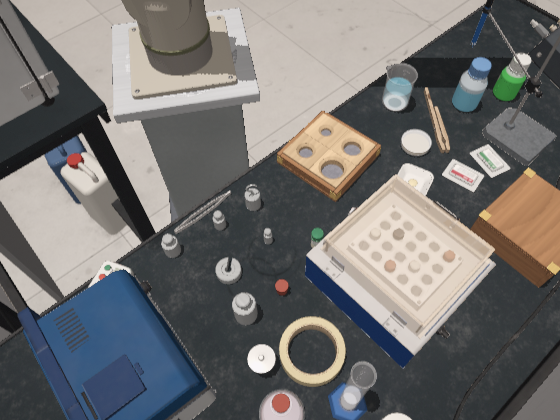

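```bash
python3 - <<'E'
from h import *
from scipy.spatial.transform import Rotation as R
np.set_printoptions(precision=4,suppress=True)
s=telemetry.get_obs(); print(R.from_quat(s["ee_rot"]).as_matrix())
B={"large":(.397,.257,20),"medium":(.359,.307,16),"small":(.349,.218,13),"tiny":(.31,.268,11)}
T={}
for c in ["top","scene"]:
    d=viewer.camera(c); T[c]=d; hsv=cv2.cvtColor(d["frame"],cv2.COLOR_RGB2HSV)
    m=((hsv[...,1]<75)&(hsv[...,2]<190)).astype(np.uint8)
    n,l,st,ce=cv2.connectedComponentsWithStats(m)
    for k,(x,y,dep) in B.items():
        z=.032-dep/2000; u=pix([x,y,z],d); j=np.argmin([np.hypot(*(ce[i]-u)) for i in range(n)])
        print(c,k,u,ce[j],st[j][2:],ray(*ce[j],z,d))
    lo,hi=(np.array([[280,100],[410,260]]) if c=="top" else np.array([[150,170],[310,340]]))
t=T["top"]["frame"]; sc=T["scene"]["frame"]
a=cv2.resize(t[110:250,260:420],None,fx=3,fy=3,interpolation=3)[:420]; b=cv2.resize(t[210:320,180:290],(400,400),interpolation=3)
a=cv2.resize(a,(400,350))
c=cv2.resize(sc[170:330,150:310],(400,400),interpolation=3)
o=np.zeros((400,800,3),np.uint8); o[:350,:400]=a; o[:,400:]=b
cv2.imwrite("pics/z.png",o[...,::-1])
E
```

```text
[[-0.     -0.9527  0.3039]
 [ 0.      0.3039  0.9527]
 [-1.      0.      0.    ]]
top large [235.0642 245.2495] [234.6806 244.971 ] [ 20  21 310] [0.3976 0.2578 0.022 ]
top medium [211.8444 263.4567] [211.4518 264.2995] [ 16  16 197] [0.3572 0.3079 0.024 ]
top small [253.385  267.3582] [253.6894 268.1136] [ 13  13 132] [0.3474 0.2174 0.0255]
top tiny [230.1496 286.2459] [230.3288 287.6712] [10 10 73] [0.307  0.2677 0.0265]
scene large [330.9791 169.68  ] [331.8062 171.062 ] [ 22  15 258] [0.4005 0.2578 0.022 ]
scene medium [351.1937 149.3449] [351.7114 149.3221] [ 17  12 149] [0.3591 0.308  0.024 ]
scene small [305.6462 152.2121] [305.4771 152.5688] [ 14  10 109] [0.3498 0.2175 0.0255]
scene tiny [325.9083 132.6014] [325.5614 132.2105] [10  7 57] [0.3089 0.2676 0.0265]
```

View pics/z.png

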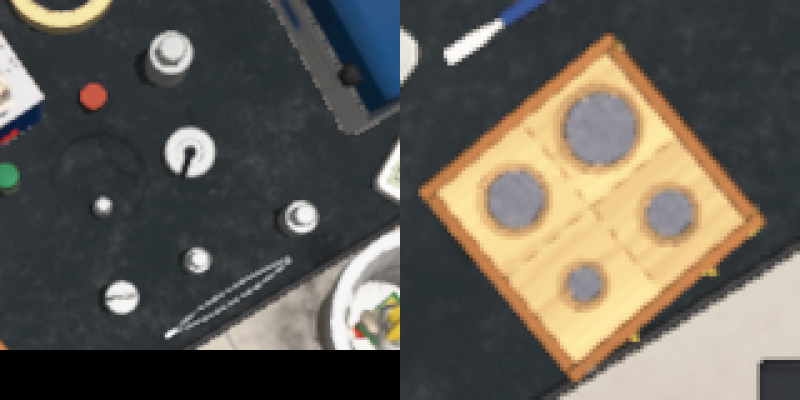

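```bash
python3 - <<'E'
from h import *
np.set_printoptions(precision=4,suppress=True)
d=viewer.camera("top")
for k,u,v,z in [("L",329.2,128.4,.07),("M",381.2,195.2,.05),("S",339.6,213.2,.042),("T",300.8,191.6,.038)]: print(k,ray(u,v,z,d))
E
python3 -m crank '[[0.3,[2,-3,0],[0,0,0.1]],[0.3,[2,-3,0],[0,0,0.1]],[0.3,[2,-3,0],[0,0,0]],[0.3,[2,-3,0],[0,0,0]],[0.3,[2,-3,0],[0,0,0]],[0.3,[2,-3,0],[0,0,0]],[0.3,[2,-3,0],[0,0,0]],[0.3,[2,-3,0],[0,0,0]],[0.3,[2,-3,0],[0,0,0]],[0.3,[2,-3,0],[0,0,0]],[0.3,[2,-3,0],[0,0,0]],[0.3,[2,-3,0],[0,0,0]]]' 30
python3 -m crank '[[0.3,[2,-3,0],[0,0,0]],[0.3,[2,-3,0],[0,0,0]],[0.3,[1.8,-3,0],[0,0,0]],[0.3,[1.6,-2.6,0],[0,0,0]],[0.3,[0,0,0],[0,0,0]],[0.3,[0,0,0],[0,0,0]]]' 30
python3 - <<'E'
from h import *
np.set_printoptions(precision=4,suppress=True)
d=viewer.camera("wrist"); save(d,"w1.png"); print(d["cam_to_world"],d["intrinsics"])
for n in W[:6]: print(n,[(np.round(w(r["location"],d),3).tolist(),round(r["conf"],2)) for r in mark_of(n,d)[:2]])
E
```

```text
L [0.6369 0.0521 0.07  ]
M [ 0.4962 -0.0559  0.05  ]
S [0.4603 0.0322 0.042 ]
T [0.5086 0.1134 0.038 ]
clock: 2.25
position: [0.4307, 0.2338, 0.2317]
ee_rot: [-0.472, 0.526, 0.472, 0.527]
ft_force: [0.4, -0.0, -1.0]
grip_width: 0.699
clock: 2.75
position: [0.5045, 0.1178, 0.2314]
ee_rot: [-0.471, 0.527, 0.471, 0.527]
ft_force: [-1.2, 1.0, -0.4]
grip_width: 0.7
[[ 0.1127 -0.94   -0.3221  0.4214]
 [ 0.9936  0.1062  0.0377  0.128 ]
 [-0.0012 -0.3243  0.946   0.3755]
 [ 0.      0.      0.      1.    ]] [[370.6472   0.     279.3407]
 [  0.     370.6472 210.5729]
 [  0.       0.       1.    ]]
weight_large [([0.641, 0.053, 0.004], 0.77)]
weight_medium [([0.501, -0.055, -0.0], 0.73)]
weight_small [([0.463, 0.027, 0.004], 0.87), ([0.501, -0.055, 0.003], 0.25)]
weight_tiny [([0.508, 0.115, -0.002], 0.7)]
weight_hooked [([0.43, 0.1, 0.001], 0.61)]
weight_slotted [([0.557, 0.035, 0.001], 0.57)]
```

View pics/w1.png

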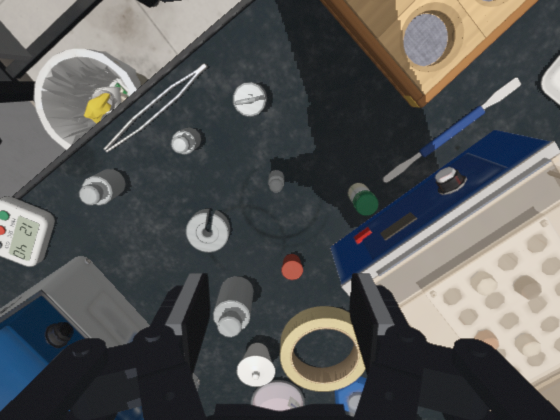

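```bash

python3 -m crank '[[0.3,[0.5,-0.4,-3],[0,0,0]],[0.3,[0,0,-4],[0,0,0]],[0.3,[0,0,-4],[0,0,0]],[0.3,[0,0,-4],[0,0,0]],[0.3,[0,0,-4],[0,0,0]],[0.3,[0,0,-2.7],[0,0,0]],[0.3,[0,0,0],[0,0,0]],[0.3,[0,0,0],[0,0,0]],[0.3,[0,0,0],[0,0,0]]]' 30
python3 - <<'E'
from h import *
d=viewer.camera("wrist"); save(d,"w2.png")
E
```

```text
clock: 3.85
position: [0.5101, 0.116, 0.0162]
ee_rot: [-0.472, 0.526, 0.472, 0.527]
ft_force: [0.1, -0.5, -0.2]
grip_width: 0.694
```

View pics/w2.png

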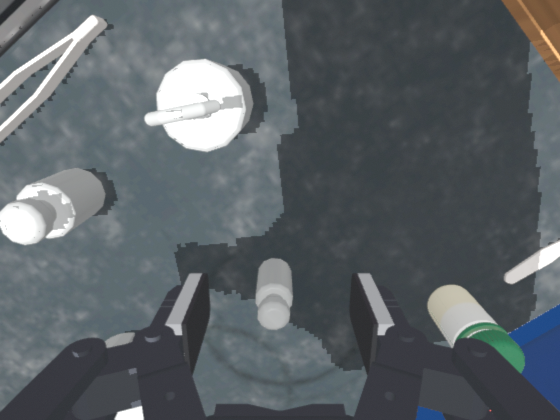

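```bash

python3 -m crank '[[0.5,[0,0,-0.2],[0,0,0]],[0.7,[0,0,0],[0,0,0]],[0.8,[0,0,0],[0,0,0]],[1,[0,0,0],[0,0,0]],[1,[0,0,0],[0,0,0]],[1,[0,0,0],[0,0,0]],[1,[0,0,0],[0,0,0]],[1,[0,0,0],[0,0,0]]]' 30
python3 -m crank '[[1,[0,0,2],[0,0,0]],[1,[0,0,3],[0,0,0]],[1,[0,0,4],[0,0,0]],[1,[0,0,4],[0,0,0]],[1,[0,0,4],[0,0,0]],[1,[0,0,1],[0,0,0]],[1,[0,0,0],[0,0,0]]]'
python3 - <<'E'
from h import *
d=viewer.camera("wrist"); save(d,"w3.png")
E
```

```text
clock: 4.57
position: [0.5095, 0.1157, 0.0129]
ee_rot: [-0.472, 0.526, 0.472, 0.527]
ft_force: [-2.2, 0.9, 6.8]
grip_width: 0.163
clock: 5.15
position: [0.5106, 0.116, 0.1958]
ee_rot: [-0.473, 0.524, 0.471, 0.529]
ft_force: [-0.7, 1.0, -1.1]
grip_width: 0.169
```

View pics/w3.png

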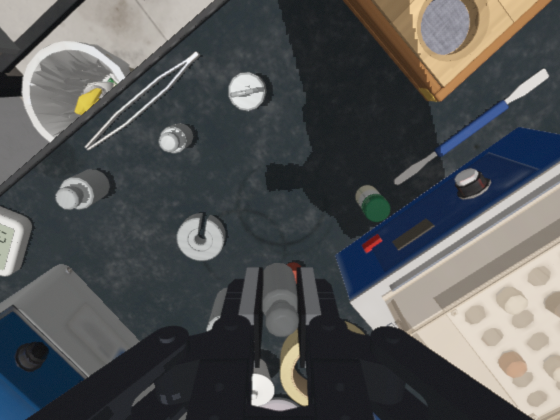

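```bash

python3 -m crank '[[1,[-2,1.5,0],[0,0,0]],[1,[-3,2.2,0],[0,0,0]],[1,[-3,2.2,0],[0,0,0]],[1,[-3,2.3,0],[0,0,0]],[1,[-3,2.3,0],[0,0,0]],[1,[-3,2.3,0],[0,0,0]],[1,[-2,1.5,-1],[0,0,0]],[1,[-1.2,0.8,-2],[0,0,0]],[1,[0,0,-3],[0,0,0]],[1,[0,0,0],[0,0,0]],[1,[0,0,0],[0,0,0]]]'
python3 - <<'E'
from h import *
np.set_printoptions(precision=4,suppress=True)
s=telemetry.get_obs(); p=np.array(s["position"]); print(p)
d=viewer.camera("wrist"); save(d,"w4.png")
print("pred tiny knob top",pix(p+[0,0,.025],d),"bottom",pix(p-[0,0,.013],d)); f=d["frame"]
for x,y,n in [(.399,.258,"L"),(.358,.308,"M"),(.3485,.2175,"S"),(.308,.2677,"T")]: print(n,pix([x,y,.032],d))
t=viewer.camera("top")["frame"]; sc=viewer.camera("scene")["frame"]
o=np.hstack([f[:, :400],cv2.resize(sc[100:240,250:390],(400,420),interpolation=3)]); cv2.imwrite("pics/w4b.png",o[...,::-1])
E
```

```text
clock: 6.12
position: [0.3058, 0.2649, 0.1305]
ee_rot: [-0.472, 0.528, 0.472, 0.525]
ft_force: [-0.0, 0.3, -0.9]
grip_width: 0.166
[0.3058 0.2649 0.1305]
pred tiny knob top [277.4447 317.838 ] bottom [278.2789 270.1523]
L [283.5285 325.9063]
M [345.4549 272.7263]
S [221.4654 272.9158]
T [283.5978 214.2864]
```

View pics/w4b.png

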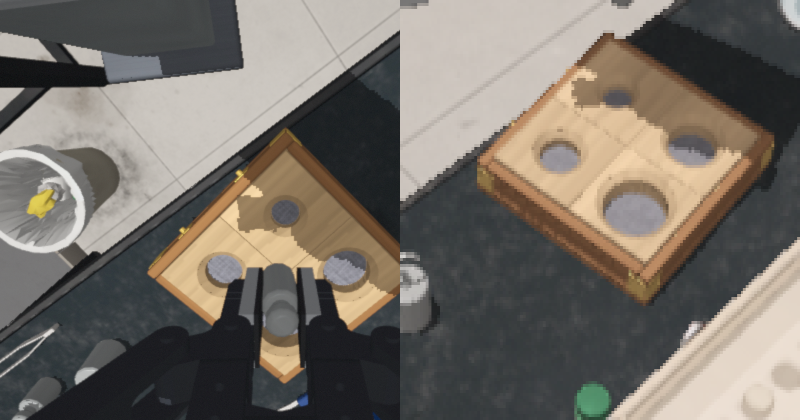

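```bash

python3 -m crank '[[1,[0.2,0.2,-2],[0,0,0]],[1,[0,0,-3],[0,0,0]],[1,[0,0,-2],[0,0,0]],[1,[0,0,-0.8],[0,0,0]],[1,[0,0,-0.5],[0,0,0]],[1,[0,0,0],[0,0,0]]]'
python3 -m crank '[[1,[0,0,-0.5],[0,0,0]],[1,[0,0,-0.4],[0,0,0]],[1,[0,0,-0.3],[0,0,0]],[1,[0,0,0],[0,0,0]]]'
python3 - <<'E'
from h import *
d=viewer.camera("wrist"); save(d,"w5.png")
sc=viewer.camera("scene")["frame"]
o=np.hstack([d["frame"][:, 80:480],cv2.resize(sc[80:220,260:400],(400,420),interpolation=3)]); cv2.imwrite("pics/w5b.png",o[...,::-1])
E
```

```text
clock: 6.77
position: [0.3093, 0.2686, 0.0496]
ee_rot: [-0.472, 0.527, 0.472, 0.527]
ft_force: [0.5, 0.3, -0.9]
grip_width: 0.165
clock: 7.1
position: [0.3089, 0.2685, 0.0372]
ee_rot: [-0.472, 0.526, 0.472, 0.526]
ft_force: [1.0, 0.8, -1.2]
grip_width: 0.167
```

View pics/w5b.png

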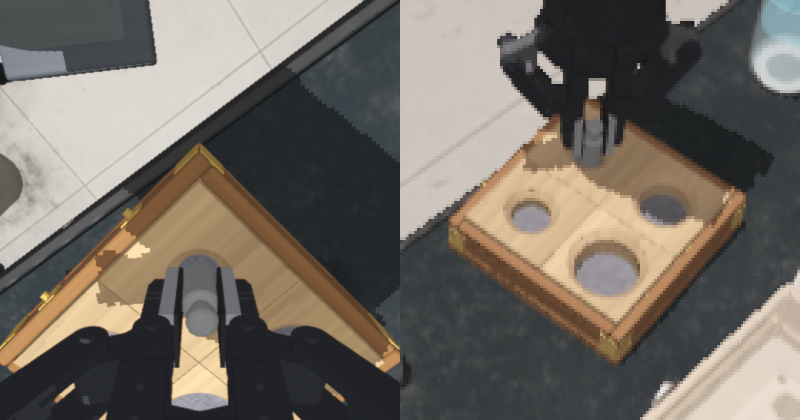

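```bash

python3 -m crank '[[1,[0,0,-0.2],[0,0,0]],[1,[0,0,-0.1],[0,0,0]],[1,[0,0,0],[0,0,0]],[0.7,[0,0,0],[0,0,0]],[0.55,[0,0,0],[0,0,0]],[0.55,[0,0,0],[0,0,0]],[0.55,[0,0,1],[0,0,0]],[0.55,[0,0,3],[0,0,0]],[0.4,[0,0,4],[0,0,0]],[0.3,[1,-2,4],[0,0,0]],[0.3,[2,-3,2],[0,0,0]],[0.3,[2,-3,0],[0,0,0]]]'
python3 -m crank '[[0.3,[2,-3,0],[0,0,0]],[0.3,[2,-3,0],[0,0,0]],[0.3,[2,-3,0],[0,0,0]],[0.3,[2,-3,0],[0,0,0]],[0.3,[2,-3,0],[0,0,0]],[0.3,[0.5,-1,0],[0,0,0]],[0.3,[0,0,0],[0,0,0]],[0.3,[0,0,0],[0,0,0]]]'
python3 - <<'E'
from h import *
np.set_printoptions(precision=4,suppress=True)
for c in ["wrist","scene","top"]:
    d=viewer.camera(c); save(d,c+"6.png")
    for n in W[:4]: print(n,[(np.round(w(r["location"],d),3).tolist(),round(r["conf"],2)) for r in mark_of(n,d)[:2]])
    if c=="scene": sc=d["frame"]
    if c=="wrist": wi=d["frame"]
o=np.hstack([wi[:, :400],cv2.resize(sc[100:240,260:400],(400,420),interpolation=3)]); cv2.imwrite("pics/w6b.png",o[...,::-1])
E
```

```text
clock: 8.2
position: [0.3603, 0.1912, 0.1755]
ee_rot: [-0.473, 0.523, 0.473, 0.529]
ft_force: [2.2, 1.1, 0.1]
grip_width: 0.7
clock: 8.87
position: [0.4629, 0.0301, 0.1706]
ee_rot: [-0.472, 0.527, 0.472, 0.527]
ft_force: [-1.0, 1.5, 0.1]
grip_width: 0.7
weight_large [([0.639, 0.055, 0.005], 0.93)]
weight_medium [([0.501, -0.055, 0.001], 0.97)]
weight_small [([0.464, 0.029, 0.003], 0.93)]
weight_tiny []
weight_large [([0.637, 0.053, -0.001], 0.72)]
weight_medium [([0.494, -0.058, 0.002], 0.75), ([0.313, 0.269, 0.003], 0.29)]
weight_small [([0.349, 0.216, 0.009], 0.59)]
weight_tiny [([0.307, 0.271, 0.023], 0.59)]
weight_large [([0.637, 0.053, 0.002], 0.52)]
weight_medium []
weight_small [([0.461, 0.03, -0.001], 0.42)]
weight_tiny [([0.433, 0.101, -0.0], 0.43), ([0.307, 0.27, 0.019], 0.41)]
```

View pics/w6b.png

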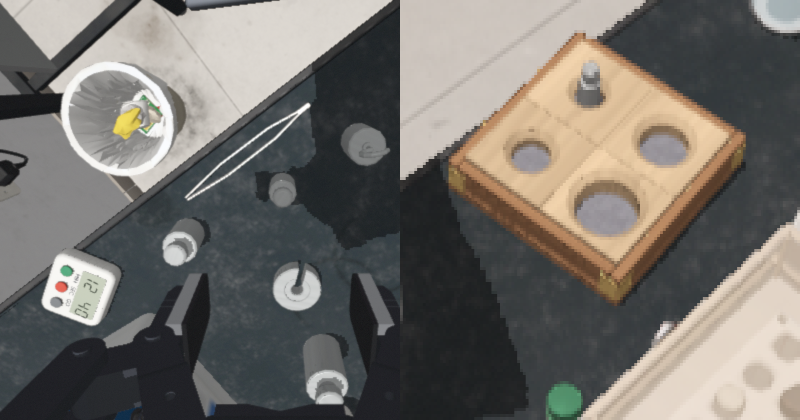

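```bash

python3 -m crank '[[0.3,[0,0,-4],[0,0,0]],[0.3,[0,0,-4],[0,0,0]],[0.3,[0,0,-4],[0,0,0]],[0.3,[0,0,-2.5],[0,0,0]],[0.3,[0,0,-1],[0,0,0]],[0.3,[0,0,0],[0,0,0]],[0.5,[0,0,0],[0,0,0]],[0.65,[0,0,0],[0,0,0]],[0.75,[0,0,0],[0,0,0]],[1,[0,0,0],[0,0,0]],[1,[0,0,0],[0,0,0]],[1,[0,0,0],[0,0,0]]]' 35
python3 -m crank '[[1,[0,0,0],[0,0,0]],[1,[0,0,0],[0,0,0]],[1,[0,0,1],[0,0,0]],[1,[0,0,2],[0,0,0]],[1,[0,0,4],[0,0,0]],[1,[0,0,4],[0,0,0]],[1,[0,0,3],[0,0,0]],[1,[0,0,0],[0,0,0]],[1,[0,0,0],[0,0,0]]]'
python3 - <<'E'
from h import *
d=viewer.camera("wrist"); save(d,"w7.png")
s=telemetry.get_obs(); p=np.array(s["position"]); print(p,pix(p+[0,0,.026],d))
cv2.imwrite("pics/w7b.png",d["frame"][150:,100:460,::-1])
E
```

```text
clock: 10.62
position: [0.4645, 0.0307, 0.0174]
ee_rot: [-0.472, 0.525, 0.472, 0.528]
ft_force: [-0.6, 0.8, 7.3]
grip_width: 0.237
clock: 11.37
position: [0.4641, 0.0305, 0.1583]
ee_rot: [-0.473, 0.525, 0.472, 0.528]
ft_force: [-0.3, 0.4, -1.7]
grip_width: 0.236
[0.46313359 0.03035249 0.1565848 ] [277.19208969 314.93607737]
```

View pics/w7b.png

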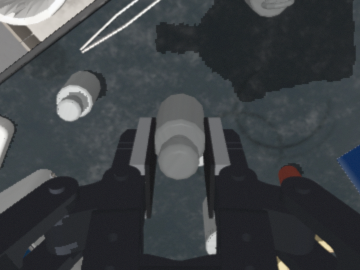

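```bash

python3 -m crank '[[1,[-1,1.6,0],[0,0,0]],[1,[-2,3.3,0],[0,0,0]],[1,[-2,3.3,0],[0,0,0]],[1,[-2,3.3,0],[0,0,0]],[1,[-2,3.3,0],[0,0,0]],[1,[-1.5,2.5,-1],[0,0,0]],[1,[-0.8,1.4,-2],[0,0,0]],[1,[0,0,-3],[0,0,0]],[1,[0,0,-3],[0,0,0]],[1,[0,0,-1.5],[0,0,0]],[1,[0,0,0],[0,0,0]],[1,[0,0,0],[0,0,0]]]'
python3 - <<'E'
from h import *
d=viewer.camera("wrist"); save(d,"w8.png")
s=telemetry.get_obs(); p=np.array(s["position"]); print(p)
sc=viewer.camera("scene")["frame"]
o=np.hstack([d["frame"][:, 80:480],cv2.resize(sc[80:220,250:390],(400,420),interpolation=3)]); cv2.imwrite("pics/w8b.png",o[...,::-1])
E
```

```text
clock: 12.42
position: [0.3491, 0.2163, 0.0498]
ee_rot: [-0.472, 0.528, 0.472, 0.525]
ft_force: [0.6, -0.4, -0.3]
grip_width: 0.237
[0.34995362 0.21698444 0.05088538]
```

View pics/w8b.png

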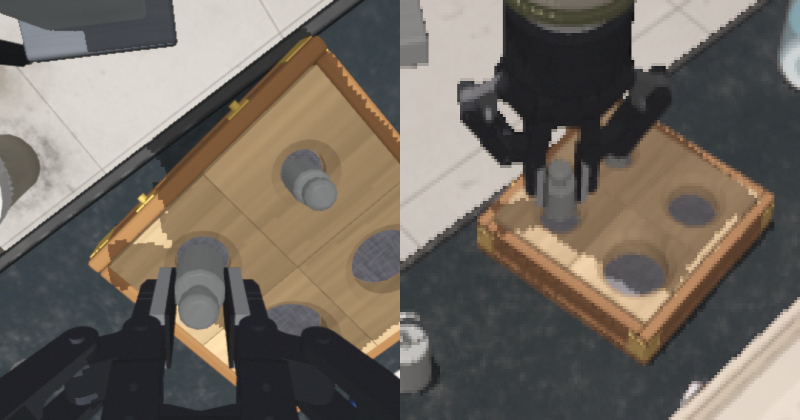

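```bash

python3 -m crank '[[1,[0,0.1,-0.5],[0,0,0]],[1,[0,0,-0.5],[0,0,0]],[1,[0,0,-0.3],[0,0,0]],[1,[0,0,-0.1],[0,0,0]],[1,[0,0,0],[0,0,0]],[0.6,[0,0,0],[0,0,0]],[0.5,[0,0,0],[0,0,0]],[0.5,[0,0,0],[0,0,0]],[0.5,[0,0,1],[0,0,0]],[0.5,[0,0,3],[0,0,0]],[0.4,[0,0,4],[0,0,0]],[0.3,[0,0,4],[0,0,0]]]'
python3 -m crank '[[0.25,[1.8,-3.3,1],[0,0,0]],[0.25,[1.8,-3.3,0],[0,0,0]],[0.25,[1.8,-3.3,0],[0,0,0]],[0.25,[1.8,-3.3,0],[0,0,0]],[0.25,[1.8,-3.3,0],[0,0,0]],[0.25,[1.8,-3.3,0],[0,0,0]],[0.25,[1.8,-3.3,0],[0,0,0]],[0.25,[1.8,-3.3,0],[0,0,0]],[0.25,[0.5,-1,0],[0,0,0]],[0.25,[0,0,0],[0,0,0]],[0.25,[0,0,0],[0,0,0]]]'
python3 - <<'E'
from h import *
np.set_printoptions(precision=4,suppress=True)
for c in ["wrist","scene","top"]:
    d=viewer.camera(c); save(d,c+"9.png")
    for n in W[:4]: print(n,[(np.round(w(r["location"],d),3).tolist(),round(r["conf"],2)) for r in mark_of(n,d)[:2]])
    if c=="scene": sc=d["frame"]
    if c=="wrist": wi=d["frame"]
o=np.hstack([wi[:, :400],cv2.resize(sc[100:240,260:400],(400,420),interpolation=3)]); cv2.imwrite("pics/w9b.png",o[...,::-1])
E
```

```text
clock: 13.52
position: [0.3494, 0.2176, 0.1579]
ee_rot: [-0.472, 0.527, 0.472, 0.526]
ft_force: [0.6, 1.5, 0.3]
grip_width: 0.7
clock: 14.43
position: [0.4989, -0.0562, 0.1666]
ee_rot: [-0.472, 0.527, 0.472, 0.527]
ft_force: [0.1, 0.2, -0.9]
grip_width: 0.752
weight_large [([0.638, 0.054, 0.003], 0.82)]
weight_medium [([0.502, -0.056, 0.002], 0.93)]
weight_small []
weight_tiny []
weight_large [([0.638, 0.052, -0.002], 0.92)]
weight_medium [([0.498, -0.057, 0.001], 0.66)]
weight_small [([0.349, 0.22, 0.021], 0.77)]
weight_tiny [([0.312, 0.269, 0.023], 0.41), ([0.429, 0.102, -0.004], 0.16)]
weight_large [([0.636, 0.051, -0.001], 0.8)]
weight_medium [([0.495, -0.053, 0.002], 0.48)]
weight_small [([0.348, 0.216, 0.02], 0.6)]
weight_tiny [([0.309, 0.269, 0.023], 0.37)]
```

View pics/w9b.png

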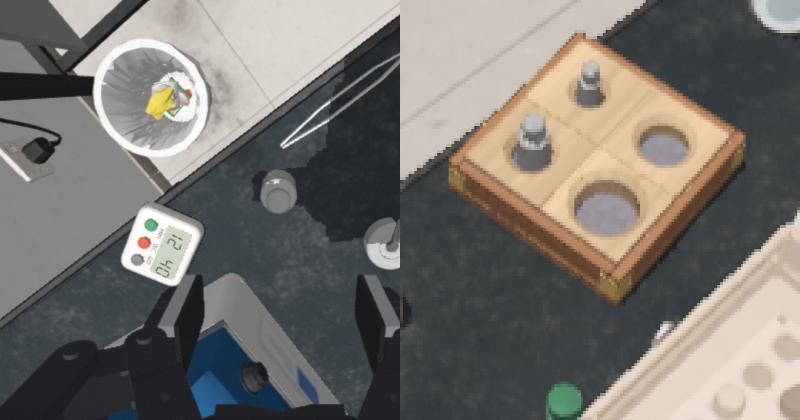

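```bash
python3 - <<'E'
from h import *
np.set_printoptions(precision=3,suppress=True)
d=viewer.camera("wrist"); t=viewer.camera("top"); s=viewer.camera("scene")
for z in (0,.07,.145):
    print(z,"wrist corner",ray(235,275,z,d)[:2],"top corner",ray(401,160,z,t)[:2],ray(360,100,z,t)[:2],"scene",ray(120,275,z,s)[:2])
p=np.array(telemetry.get_obs()["position"]);print(p)
o=np.hstack([cv2.resize(t["frame"][90:220,320:450],(400,400),interpolation=3),cv2.resize(s["frame"][180:420,30:270],(400,400),interpolation=3)])
cv2.imwrite("pics/w10.png",o[...,::-1])
E
```

```text
0 wrist corner [ 0.581 -0.106] top corner [ 0.58  -0.113] [ 0.719 -0.026] scene [ 0.526 -0.151]
0.07 wrist corner [ 0.544 -0.093] top corner [ 0.567 -0.096] [ 0.696 -0.014] scene [ 0.561 -0.131]
0.145 wrist corner [ 0.504 -0.078] top corner [ 0.553 -0.077] [ 0.673 -0.002] scene [ 0.598 -0.11 ]
[ 0.499 -0.056  0.167]
```

View pics/w10.png

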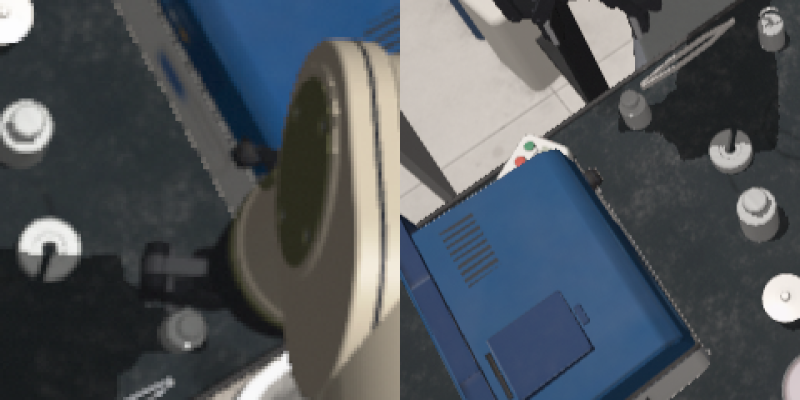

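```bash

python3 -m crank '[[0.25,[0,0,-4],[0,0,0]],[0.25,[0,0,-4],[0,0,0]],[0.25,[0,0,-4],[0,0,0]],[0.25,[0,0,-2],[0,0,0]],[0.25,[0,0,-0.7],[0,0,0]],[0.25,[0,0,0],[0,0,0]],[0.45,[0,0,0],[0,0,0]],[0.55,[0,0,0],[0,0,0]],[0.65,[0,0,0],[0,0,0]],[1,[0,0,0],[0,0,0]],[1,[0,0,0],[0,0,0]],[1,[0,0,0],[0,0,0]]]' 45
python3 -m crank '[[1,[0,0,0],[0,0,0]],[1,[0,0,0],[0,0,0]],[1,[0,0,1],[0,0,0]],[1,[0,0,2],[0,0,0]],[1,[0,0,4],[0,0,0]],[1,[0,0,4],[0,0,0]],[1,[0,0,3.5],[0,0,0]],[1,[0,0,0],[0,0,0]],[1,[0,0,0],[0,0,0]]]'
python3 - <<'E'
from h import *
np.set_printoptions(precision=3,suppress=True)
d=viewer.camera("wrist"); save(d,"w11.png")
s=telemetry.get_obs(); p=np.array(s["position"]); print(p,pix(p+[0,0,.030],d))
print([(w(r["location"],d),r["conf"]) for r in mark_of("weight_medium",d)[:2]])
g=cv2.cvtColor(d["frame"],cv2.COLOR_RGB2GRAY)[250:360,200:360]
c=cv2.HoughCircles(cv2.resize(g,None,fx=2,fy=2),cv2.HOUGH_GRADIENT,1.5,30,param1=100,param2=25,minRadius=20,maxRadius=60); print(None if c is None else c[0][:3]/2+[200,250,0])
E
```

```text
clock: 16.33
position: [0.5004, -0.0558, 0.0216]
ee_rot: [-0.473, 0.525, 0.472, 0.527]
ft_force: [-2.7, -2.0, 9.8]
grip_width: 0.31
clock: 17.08
position: [0.5002, -0.0557, 0.1672]
ee_rot: [-0.473, 0.525, 0.471, 0.528]
ft_force: [0.1, 0.6, -2.8]
grip_width: 0.315
[ 0.499 -0.056  0.165] [277.634 320.711]
[(array([ 0.5  , -0.056,  0.147]), 0.87)]
[[276.125 312.625  29.575]
 [227.375 298.375  19.6  ]
 [333.875 293.875  14.95 ]]
```

```bash

python3 -m crank '[[1,[-0.8,2,0],[0,0,0]],[1,[-1.4,3.6,0],[0,0,0]],[1,[-1.4,3.6,0],[0,0,0]],[1,[-1.4,3.6,0],[0,0,0]],[1,[-1.4,3.6,0],[0,0,0]],[1,[-1.4,3.6,0],[0,0,0]],[1,[-1.4,3.6,0],[0,0,0]],[1,[-1.4,3.6,0],[0,0,0]],[1,[-1.4,3.6,0],[0,0,0]],[1,[-1.4,3.6,0],[0,0,0]],[1,[-0.6,2,0],[0,0,0]],[1,[0,0,0],[0,0,0]]]'
python3 -m crank '[[1,[0,0,-3],[0,0,0]],[1,[0,0,-4],[0,0,0]],[1,[0,0,-2.8],[0,0,0]],[1,[0,0,-1],[0,0,0]],[1,[0,0,0],[0,0,0]],[1,[0,0,0],[0,0,0]]]'
python3 - <<'E'
from h import *
d=viewer.camera("wrist"); save(d,"w12.png")
s=telemetry.get_obs(); p=np.array(s["position"]); print(p)
sc=viewer.camera("scene")["frame"]
o=np.hstack([d["frame"][:, 80:480],cv2.resize(sc[80:220,270:410],(400,420),interpolation=3)]); cv2.imwrite("pics/w12b.png",o[...,::-1])
E
```

```text
clock: 18.18
position: [0.3557, 0.3123, 0.1629]
ee_rot: [-0.474, 0.526, 0.474, 0.524]
ft_force: [-0.5, -0.2, -2.7]
grip_width: 0.31
clock: 18.68
position: [0.3591, 0.3079, 0.0568]
ee_rot: [-0.472, 0.527, 0.472, 0.526]
ft_force: [0.2, 0.9, -1.2]
grip_width: 0.311
[0.35969616 0.3086553  0.05781905]
```

View pics/w12b.png

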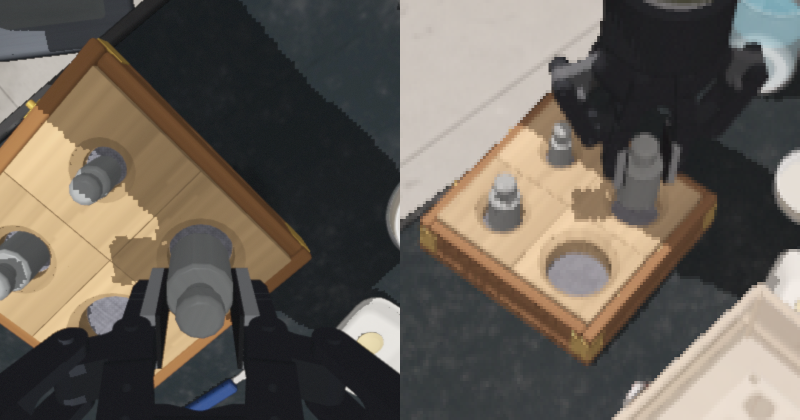

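```bash

python3 -m crank '[[1,[0,0,-0.8],[0,0,0]],[1,[0,0,-0.6],[0,0,0]],[1,[0,0,-0.4],[0,0,0]],[1,[0,0,-0.1],[0,0,0]],[1,[0,0,0],[0,0,0]],[0.5,[0,0,0],[0,0,0]],[0.42,[0,0,0],[0,0,0]],[0.42,[0,0,0],[0,0,0]],[0.42,[0,0,1],[0,0,0]],[0.42,[0,0,3],[0,0,0]],[0.42,[0,0,4],[0,0,0]],[0.3,[0,0,4],[0,0,0]]]'
python3 -m crank '[[0.25,[0,0,4],[0,0,0]],[0.25,[2.8,-2.6,1],[0,0,0]],[0.25,[2.8,-2.6,0],[0,0,0]],[0.25,[2.8,-2.6,0],[0,0,0]],[0.25,[2.8,-2.6,0],[0,0,0]],[0.25,[2.8,-2.6,0],[0,0,0]],[0.25,[2.8,-2.6,0],[0,0,0]],[0.25,[2.8,-2.6,0],[0,0,0]],[0.25,[2.8,-2.6,0],[0,0,0]],[0.25,[2.8,-2.6,0],[0,0,0]],[0.25,[2.6,-2.2,0],[0,0,0]],[0.25,[0,0,0],[0,0,0]]]'
python3 - <<'E'
from h import *
np.set_printoptions(precision=4,suppress=True)
for c in ["wrist","scene","top"]:
    d=viewer.camera(c); save(d,c+"13.png")
    for n in W[:6]: print(n,[(np.round(w(r["location"],d),3).tolist(),round(r["conf"],2)) for r in mark_of(n,d)[:2]])
print(telemetry.get_obs()["position"])
E
```

```text
clock: 19.78
position: [0.3586, 0.3075, 0.1595]
ee_rot: [-0.472, 0.527, 0.472, 0.526]
ft_force: [0.8, 0.6, -0.5]
grip_width: 0.691
clock: 20.78
position: [0.6399, 0.0456, 0.2079]
ee_rot: [-0.472, 0.529, 0.469, 0.528]
ft_force: [-0.4, -0.9, -0.4]
grip_width: 0.748
weight_large [([0.64, 0.054, 0.004], 0.59)]
weight_medium []
weight_small [([0.556, 0.033, -0.0], 0.25)]
weight_tiny []
weight_hooked []
weight_slotted [([0.557, 0.036, 0.001], 0.62)]
weight_large [([0.637, 0.054, -0.002], 0.58)]
weight_medium []
weight_small [([0.35, 0.218, 0.02], 0.5)]
weight_tiny [([0.31, 0.267, 0.002], 0.57), ([0.311, 0.268, 0.024], 0.41)]
weight_hooked [([0.428, 0.099, 0.002], 0.52)]
weight_slotted []
weight_large []
weight_medium [([0.357, 0.311, 0.015], 0.58)]
weight_small [([0.348, 0.216, 0.018], 0.46)]
weight_tiny [([0.309, 0.27, 0.02], 0.61), ([0.43, 0.105, 0.004], 0.3)]
weight_hooked [([0.434, 0.102, 0.0], 0.45)]
weight_slotted [([0.558, 0.037, -0.001], 0.64)]
[0.637  0.0522 0.2077]
```

```bash
python3 - <<'E'
from h import *
np.set_printoptions(precision=3,suppress=True)
t=viewer.camera("top"); s=viewer.camera("scene")
for z in (0,.03,.06,.09,.12): print(z,ray(320,95,z,t)[:2],ray(262,359,z,s)[:2])
o=np.hstack([cv2.resize(t["frame"][60:180,260:380],(400,400),interpolation=3),cv2.resize(s["frame"][260:400,190:330],(400,400),interpolation=3)])
cv2.imwrite("pics/w14.png",o[...,::-1])
E
```

```text
0 [0.732 0.064] [0.716 0.067]
0.03 [0.722 0.066] [0.723 0.067]
0.06 [0.712 0.069] [0.731 0.067]
0.09 [0.702 0.071] [0.738 0.068]
0.12 [0.692 0.074] [0.746 0.068]
```

View pics/w14.png

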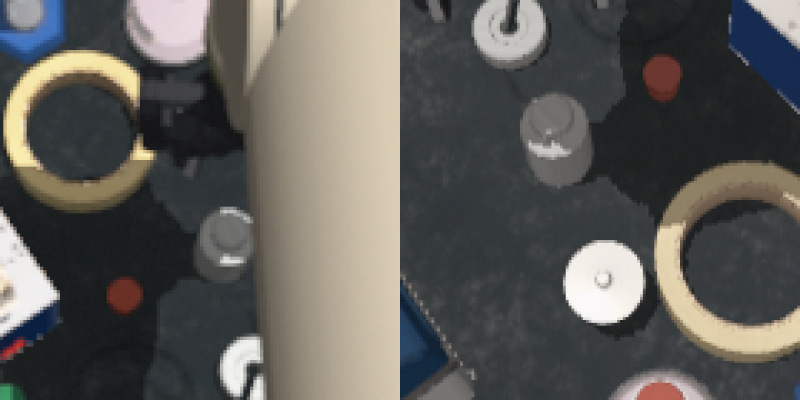

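```bash

python3 -m crank '[[0.25,[0.1,0,-4],[0,0,0]],[0.25,[0,0,-4],[0,0,0]],[0.25,[0,0,-4],[0,0,0]],[0.25,[0,0,-3],[0,0,0]],[0.25,[0,0,-2],[0,0,0]],[0.25,[0,0,-1],[0,0,0]],[0.25,[0,0,0],[0,0,0]],[0.35,[0,0,0],[0,0,0]],[0.45,[0,0,0],[0,0,0]],[0.55,[0,0,0],[0,0,0]],[1,[0,0,0],[0,0,0]],[1,[0,0,0],[0,0,0]]]' 80
python3 -m crank '[[1,[0,0,0],[0,0,0]],[1,[0,0,0],[0,0,0]],[1,[0,0,0],[0,0,0]],[1,[0,0,1],[0,0,0]],[1,[0,0,2],[0,0,0]],[1,[0,0,4],[0,0,0]],[1,[0,0,4],[0,0,0]],[1,[0,0,4],[0,0,0]],[1,[0,0,4],[0,0,0]],[1,[0,0,0],[0,0,0]],[1,[0,0,0],[0,0,0]]]'
python3 - <<'E'
from h import *
np.set_printoptions(precision=3,suppress=True)
d=viewer.camera("wrist"); save(d,"w15.png")
s=telemetry.get_obs(); p=np.array(s["position"]); print(p,pix(p+[0,0,.042],d))
print([(w(r["location"],d),r["conf"]) for r in mark_of("weight_large",d)[:2]])
g=cv2.cvtColor(d["frame"],cv2.COLOR_RGB2GRAY)[250:400,200:360]
c=cv2.HoughCircles(cv2.resize(g,None,fx=2,fy=2),cv2.HOUGH_GRADIENT,1.5,30,param1=100,param2=25,minRadius=20,maxRadius=80); print(None if c is None else c[0][:3]/2+[200,250,0])
E
```

```text
clock: 22.93
position: [0.6394, 0.0528, 0.0301]
ee_rot: [-0.473, 0.525, 0.472, 0.528]
ft_force: [-1.4, 0.9, 7.2]
grip_width: 0.415
clock: 23.85
position: [0.6391, 0.052, 0.221]
ee_rot: [-0.473, 0.525, 0.471, 0.528]
ft_force: [-0.4, 0.3, -6.2]
grip_width: 0.414
[0.638 0.052 0.218] [277.795 340.712]
[(array([0.636, 0.054, 0.196]), 0.97)]
[[279.125 332.875  37.075]
 [318.875 372.625  18.85 ]
 [291.875 349.375  35.425]]
```

```bash

python3 -m crank '[[1,[-1.3,1.2,0],[0,0,0]],[1,[-2.6,2.3,0],[0,0,0]],[1,[-2.6,2.3,0],[0,0,0]],[1,[-2.6,2.3,0],[0,0,0]],[1,[-2.6,2.3,0],[0,0,0]],[1,[-2.6,2.3,0],[0,0,0]],[1,[-2.6,2.3,0],[0,0,0]],[1,[-2.6,2.3,0],[0,0,0]],[1,[-2.6,2.2,0],[0,0,0]],[1,[-1.7,1.1,0],[0,0,0]],[1,[0,0,0],[0,0,0]],[1,[0,0,0],[0,0,0]]]'
python3 -m crank '[[1,[0,0,-3],[0,0,0]],[1,[0,0,-4],[0,0,0]],[1,[0,0,-4],[0,0,0]],[1,[0,0,-3.2],[0,0,0]],[1,[0,0,-1],[0,0,0]],[1,[0,0,0],[0,0,0]],[1,[0,0,0],[0,0,0]]]'
python3 - <<'E'
from h import *
np.set_printoptions(precision=3,suppress=True)
s=telemetry.get_obs(); print(s["position"])
for c in ("wrist","scene"):
    d=viewer.camera(c); save(d,c+"16.png")
    for n in ("weight_large","block_large"): print(c,n,[(w(r["location"],d),round(r["conf"],2)) for r in mark_of(n,d)[:2]])
E
```

```text
clock: 24.95
position: [0.3984, 0.2585, 0.2162]
ee_rot: [-0.473, 0.527, 0.473, 0.525]
ft_force: [1.2, -0.4, -3.8]
grip_width: 0.413
clock: 25.53
position: [0.4008, 0.2579, 0.0663]
ee_rot: [-0.472, 0.527, 0.472, 0.527]
ft_force: [1.3, 0.5, -4.9]
grip_width: 0.414
[0.401 0.258 0.066]
wrist weight_large [(array([0.402, 0.26 , 0.038]), 0.63), (array([0.308, 0.266, 0.011]), 0.42)]
wrist block_large []
scene weight_large [(array([0.399, 0.26 , 0.036]), 0.96)]
scene block_large [(array([0.397, 0.257, 0.007]), 0.79)]
```

Aligned with the well within a couple of mm; lower to the floor watching the force.

```bash

python3 -m crank '[[1,[-0.1,0,-0.8],[0,0,0]],[1,[0,0,-0.6],[0,0,0]],[1,[0,0,-0.5],[0,0,0]],[1,[0,0,-0.3],[0,0,0]],[1,[0,0,0],[0,0,0]],[1,[0,0,0],[0,0,0]]]'
python3 -m crank '[[1,[0,0,-0.2],[0,0,0]],[0.5,[0,0,0],[0,0,0]],[0.4,[0,0,0],[0,0,0]],[0.35,[0,0,0],[0,0,0]],[0.35,[0,0,0],[0,0,0]],[0.35,[0,0,1],[0,0,0]],[0.35,[0,0,3],[0,0,0]],[0.35,[0,0,4],[0,0,0]],[0.35,[0,0,4],[0,0,0]],[0.35,[0,0,4],[0,0,0]],[0.35,[1,-3,2],[0,0,0]],[0.35,[1,-3,0],[0,0,0]]]'
python3 -m crank '[[0.35,[1,-3,0],[0,0,0]],[0.35,[1,-3,0],[0,0,0]],[0.35,[1,-3,0],[0,0,0]],[0.35,[1,-3,0],[0,0,0]],[0.35,[0,0,0],[0,0,0]],[0.35,[0,0,0],[0,0,0]]]'
python3 - <<'E'
from h import *
np.set_printoptions(precision=3,suppress=True)
for c in ("scene","top"):
    d=viewer.camera(c); save(d,c+"17.png")
    for n in W[:6]: print(c,n,[(w(r["location"],d),round(r["conf"],2)) for r in mark_of(n,d)[:2]])
    if c=="scene": sc=d["frame"]
o=np.hstack([cv2.resize(sc[100:240,260:400],(400,400),interpolation=3),cv2.resize(d["frame"][110:310,180:400],(400,400),interpolation=3)]); cv2.imwrite("pics/w17b.png",o[...,::-1])
E
```

```text
clock: 26.33
position: [0.3989, 0.2581, 0.0434]
ee_rot: [-0.472, 0.527, 0.472, 0.526]
ft_force: [-0.8, 0.3, -4.9]
grip_width: 0.415
clock: 27.33
position: [0.4209, 0.1997, 0.2277]
ee_rot: [-0.473, 0.523, 0.473, 0.529]
ft_force: [1.5, -0.8, -0.6]
grip_width: 0.649
clock: 27.83
position: [0.4594, 0.0767, 0.2226]
ee_rot: [-0.471, 0.527, 0.471, 0.528]
ft_force: [-0.4, 1.0, 0.4]
grip_width: 0.65
scene weight_large [(array([0.399, 0.26 , 0.009]), 0.86)]
scene weight_medium [(array([0.358, 0.309, 0.018]), 0.6)]
scene weight_small [(array([0.348, 0.22 , 0.02 ]), 0.61)]
scene weight_tiny [(array([0.31 , 0.268, 0.024]), 0.46)]
scene weight_hooked [(array([ 0.43 ,  0.1  , -0.002]), 0.79), (array([0.351, 0.219, 0.012]), 0.54)]
scene weight_slotted []
top weight_large [(array([0.395, 0.255, 0.012]), 0.79)]
top weight_medium [(array([0.357, 0.31 , 0.014]), 0.66)]
top weight_small [(array([0.347, 0.217, 0.018]), 0.54)]
top weight_tiny [(array([0.307, 0.268, 0.02 ]), 0.43), (array([0.347, 0.218, 0.004]), 0.19)]
top weight_hooked [(array([0.435, 0.102, 0.004]), 0.44)]
top weight_slotted [(array([0.347, 0.217, 0.02 ]), 0.41)]
```

View pics/w17b.png

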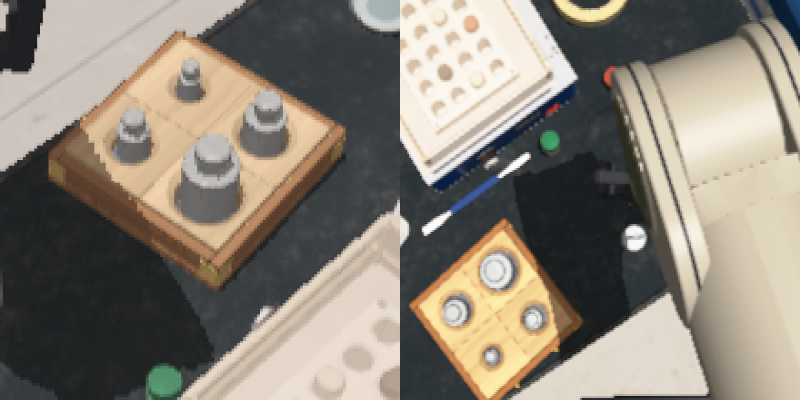

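All four weights stand upright in their own wells, at floor height, and the gripper is clear and empty. The tool's end is at z 0.22, above the 68 mm hook. Handing in.

```bash
python3 -c "
from workcell import manip
print(manip.hand_in())"
```

```text
the job is handed in; nothing more can be done
None
```

I put the tiny, small, medium and large weights into their matching wells, in that order. Each was gripped by the body and kept upright, and I handed the job in at about 28 s on the robot's clock.

- **Knob weights:** In the last pictures all four stand upright. From both fixed cameras, each weight reads within about 5 mm of its well centre and 4 mm of its floor height. Two readings sit near the judged limits: the scene camera put the tiny weight's underside 3 mm high, and the top camera put the large weight about 5 mm off centre. Both are about the size of the network's roughly 4 mm error. The other camera was closer for each.
- **Forces:** Readings stayed under about 10 N at every check. I saw no contact spike while lowering any weight.
- **Hooked weight:** It still reads at its starting place, (0.43, 0.10).
- **Slotted disc:** The last check failed. The scene network missed it, and the top network reported a false match in the case because the arm blocked its view. It was last found at its starting place, (0.557, 0.037), just before I picked up the large weight, and the gripper stayed clear of it by my geometry.

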